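Lock the two open tabs of the soap box

ROBOT

A 6-joint arm with a two-finger parallel gripper is mounted at the origin on the work surface. World frame = base frame: x ahead of the robot, y to its left, z up, the work surface at z = 0. Lengths are in m, angles in rad, forces in N, time in s.
With the tool pointing down it reaches from about 0.325 to 1 m from the base axis. Payload 5.1 kg.
Tool frame: the origin (TCP) lies midway between the tips of the shut fingers; the grasp point (between the pads) lies 19 mm behind it (env.grip_depth is the distance from the TCP to the grasp point, in m); x points along the fingers, y is the direction in which the jaws open and shut, and the axes are right-handed (so a half turn about x gives the same grasp; the last joint's range is limited). The gripper opens to 85 mm and grips with 20 to 120 N. Pads are 22 mm wide; open, the fingers measure 114 mm over their backs; the gripper's body (76 mm by 85 mm) begins 54 mm behind the grasp point. The pads swing forward as they close: fully open they stand 13 mm farther back than shut.
Start: joints at [1.134, 0.124, 1.65, -0, 1.367, -0.083], TCP at [0.225, 0.61, 0.231] pointing down, gripper open.
Joint ranges: [-2.61, 2.61], [-1.02, 2.33], [0.03, 2.71], [-1.35, 4.49], [0.32, 2.68], [-2.91, 2.91]. Speed limits (rad/s): [2.57, 2.57, 3.14, 3.14, 3.14, 3.14].

INTERFACE

Orientations are given as a unit quaternion [x, y, z, w].
In Python, from cell import env gives the robot as it stands.
- The arm moves only by the tool step_arm, never from a script. Its argument "steps" is a list of rows, each a list of 3 entries, a list of its own where there are three numbers: the shift along the world's x, y, z in m, then the turn, a rotation vector about the world's x, y, z in rad, then the closure, from 0 (fully open) to 1 (shut). In form: [[[dx, dy, dz], [ax, ay, az], jaw], ...]. A call has exactly 8 rows; each row shifts and turns the commanded pose from where the row before left it; what a row does not reach is not made up. A row lasts 1/8 s, in which the tool goes at most 62.5 mm and 10.7 degrees, less where a joint would pass 70% of its speed; a pose out of reach is approached as far as the arm can. A call with a gripper value outside its range is refused whole. The fingers move at their own pace and stop on an object; the grip force is fixed at half the most. Time passes only in rows, so rows that do not move let the fingers close, or fill a call up. It gives the time, the measured TCP pose, the force and the opening at its end, in the units of the state.
- env.state(): the state, without advancing time (a new reading comes with each control period).
- env.camera(name): name is "scene" or "side" or "wrist"; returns the picture (420x560x3 uint8, red, green, blue); there is no depth.
- env.camera_params(name): a dict with "fx", "fy", "cx", "cy" (pixels), "eye" and "orientation" of the camera in the world. Camera axes: x right, y down, z forward; pixel columns grow to the right and rows downward; lengths in m; the calibration is good to about 2 mm. A picture is of the moment at which its call begins: read the wrist's pose just before it. camera_params takes no time and is no camera call; for the wrist camera it gives the pose at the moment of the call.
- env.hand_in(): hands the job in, once; it reports no verdict.
The state is a dict: "time_s": time; "qpos": joint angles; "qvel": joint speeds; "joint_torque": joint torques, N m; "ee_pos": TCP position; "orientation": TCP orientation; "force": force on the tool from outside, world axes, zero at the start; "moment": the same for the moment, N m; "gripper_width": finger opening in m.
Only numpy, scipy, OpenCV 4.12 (cv2) and the standard library are available. Lean on these libraries where they do the work, as an engineer would, in place of code of your own. Each camera call takes 0.05 s, during which the arm holds its last target. There are 200 camera calls.

TASK

The clear box of soap bars has been left with the locking tabs on its two long sides open, and damp air gets in. Using only the fingers, and grasping nothing, push each of these two tabs over and down its side of the box, then press it in until its rib snaps beneath the box's lip and it lies flat against the side. Do not lift, tip or shove the box, and leave everything else on the mat where it is.

Things in the scene. Friction and masses are not known exactly. Their poses are not given: they have to be found in the camera images.
- clip_box: clear plastic box of soap bars with a white lid, loose on a grippy mat (mat top at z = 4 mm), 1.4 kg, too wide to grasp. Origin: centre of its underside; x along its length, y to its left long side, z up. Lid 192 mm (x) by 120 mm (y), its top 86 mm up, a flat middle panel 2 mm higher. Fixed, locked tabs lie on the short ends (to x = +-102 mm); the open tabs are midway along the long sides
- hinge_left (a point): middle of the left tab's hinge line, on the lid's edge at y = +62 mm, 84 mm above the underside of the box; axes as the box's
- hinge_right (a point): middle of the right tab's hinge line, at y = -62 mm, 84 mm above the underside of the box; axes as the box's
- tab_left (a joint): angle of the left (+y) tab: 0 locked, flat down the box's side; 1.57 straight out; 3.1 straight up (stop). White plate 72 mm wide along x, 32 mm from hinge to edge, 2.5 mm thick (edge bead 4 mm). Turns lightly, stays where left. Near 0.23 rad its inner rib, 23 mm from the hinge, meets the tub's lip; some 5 N (up to 7) at the free edge towards the box snaps it past; the lip then holds it below 0.1
- tab_right (a joint): the same for the tab on the right (-y) long side
- edge_left (a point): middle of the left tab's free edge (in its bead), 31 mm from the hinge
- edge_right (a point): middle of the right tab's free edge (in its bead), 31 mm from the hinge
- pump: bystander: empty white plastic pump dispenser with lever top, 66 mm across, 180 mm tall; origin under its centre
- soap_holder: bystander: teak soap holder with a soap block, 110 x 72 x 44 mm; origin under its centre
- cotton_jar: bystander: glass jar with teak cap, 68 mm across, 100 mm tall; origin under its centre
- cup: bystander: blue plastic cup, 74 mm across, 92 mm tall; origin under its centre
- nail_file: bystander: steel nail file with wooden grip, 175 x 17 x 8 mm, lying flat beside the box; origin under its middle
- comb: bystander: wooden bead comb, 150 x 47 x 12 mm, lying flat beside the box; origin under its middle
- spare_soap: bystander: bar of soap 80 x 54 x 28 mm; origin under its centre
Mind the look-alikes: they are no part of the job. Leave any pink or yellow look-alike of the clip_box alone.

How it is judged:
At the end, for the whole second after the job is handed in: both tabs within 0.1 rad of flat against the box's sides, held there by the lips; the box upright on the mat, at rest, within 30 mm of where it stood (value of joint each of tab_left, tab_right below 0.1 rad and distance of clip_box from where it was at the start of the episode below 0.03 m and angle between clip_box's own z axis and vertical below 0.05 rad and height (world z) of clip_box below 0.01 m and linear speed of clip_box below 0.01 m/s); the robot touches nothing.
It fails at once if the arm or the gripper's body, instead of the fingers, presses on the box (contact force between the arm and clip_box above 3 N).
It fails at once if the box is lifted (over 8 mm) (height (world z) of clip_box above 0.012 m).
It fails at once if the box is tipped (angle between clip_box's own z axis and vertical above 0.15 rad).
It fails at once if the box is shoved over 30 mm from its place (distance of clip_box from where it was at the start of the episode above 0.03 m).
It fails at once if another thing on the mat is moved over 25 mm or lifted (distance of any of pump, soap_holder, cotton_jar, cup, nail_file, comb, spare_soap from where it was at the start of the episode above 0.025 m).
It also fails if it takes over 45 s, if anything falls off the work surface, if the arm or the gripper's body presses on something with over 40 N, if the wrist force passes 120 N, or if a joint passes its speed limit or range.

## Working session

There is one attempt and no reset: what is moved stays moved. The work goes in short steps, Python scripts to look and compute and a tool call to move; the robot and the scene stay as the last step left them, time stands still between calls to the robot, and variables do not carry over. Pictures are saved under pics/ and viewed, about 8 in all and at most 12, crops included, and the job is handed in when it is done.

Besides the shell and the picture viewer there is one more tool, called as a command line: name --argument value ..., lists and objects as JSON in quotes. step_arm: Moves the arm, as the interface text tells. Its arguments: {"type":"object","properties":{"steps":{"type":"array"}},"required":["steps"]}

```bash
mkdir -p pics
cat > h.py <<'E'
import numpy as np, cv2
from cell import env
from scipy.spatial.transform import Rotation as R
def snap(n,f):
    p=env.camera_params(n); im=env.camera(n); cv2.imwrite('pics/'+f,cv2.cvtColor(im,cv2.COLOR_RGB2BGR)); return im,p
def ray(p,u,v):
    d=R.from_quat(p['orientation']).apply([(u-p['cx'])/p['fx'],(v-p['cy'])/p['fy'],1.]) if np.size(p['orientation'])==4 else np.array(p['orientation'])@[(u-p['cx'])/p['fx'],(v-p['cy'])/p['fy'],1.]
    return np.array(p['eye']),d
def onz(p,u,v,z):
    e,d=ray(p,u,v); return e+d*(z-e[2])/d[2]
def proj(p,X):
    M=R.from_quat(p['orientation']).as_matrix() if np.size(p['orientation'])==4 else np.array(p['orientation'])
    c=M.T@(np.array(X)-p['eye']); return [p['fx']*c[0]/c[2]+p['cx'],p['fy']*c[1]/c[2]+p['cy']]
E
python3 - <<'E'
from h import *
for n in ['scene','side','wrist']:
    im,p=snap(n,n+'0.png'); print(n,p)
print(env.state())
E
```

```text
scene {'fx': 480.7861893078896, 'fy': 480.7861893078896, 'cx': 272.2920331890097, 'cy': 210.57461529470473, 'eye': array([ 1.1681089 , -0.00528857,  1.09849672]), 'orientation': array([ 0.68716719,  0.66466308, -0.21004031, -0.20471275])}
side {'fx': 525.5292271059659, 'fy': 525.5292271059659, 'cx': 276.82442040164887, 'cy': 205.51609779784374, 'eye': array([ 0.04652736, -0.90291104,  0.94868151]), 'orientation': array([ 0.88859486, -0.19086732,  0.08812547, -0.40767971])}
wrist {'fx': 338.2225007797733, 'fy': 338.2225007797733, 'cx': 276.1220685463103, 'cy': 210.29757271029646, 'eye': array([0.15915452, 0.63398743, 0.37260569]), 'orientation': array([0.81199815, 0.56613807, 0.08024602, 0.11707807])}
{'time_s': 0.15, 'qpos': array([ 1.13441275e+00,  1.24362999e-01,  1.65137540e+00, -2.72069519e-05,
        1.36749615e+00, -8.26387245e-02]), 'qvel': array([ 0.00116087, -0.00289915, -0.00434293,  0.00050535, -0.00075731,
       -0.00090003]), 'joint_torque': array([ 6.75685419e-05, -4.24229515e+01, -3.66011238e+01, -1.63744216e-04,
        4.70425322e-03, -5.39647985e-06]), 'ee_pos': array([0.22502281, 0.60929548, 0.2303215 ]), 'orientation': array([ 0.12385117,  0.69621504, -0.12497813,  0.69593532]), 'force': array([ 0.31094194, -0.38126602,  0.38322038]), 'moment': array([0.02802551, 0.00989437, 0.02013816]), 'gripper_width': 0.0854757543783745}
```

View pics/scene0.png

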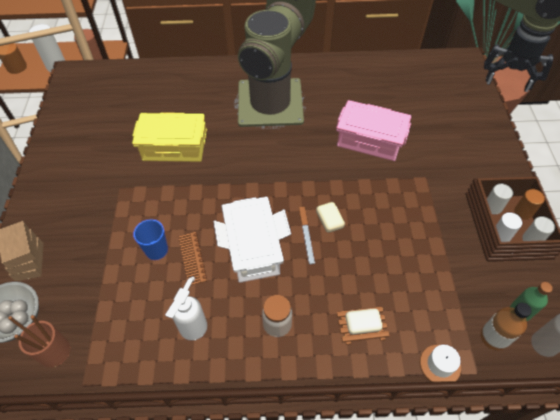

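View pics/side0.png

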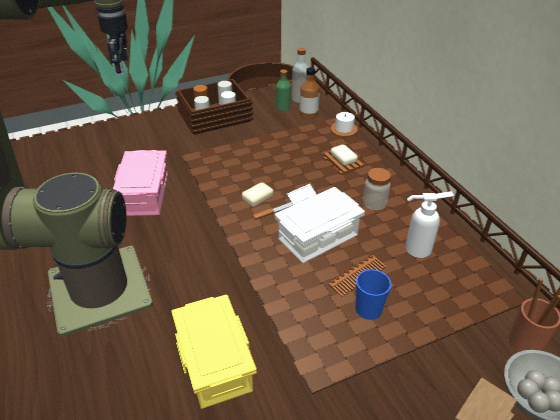

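The scene view shows the white box at about (253,237). Its open tabs stick out at about (222,235) and (282,222), with the file to its right and the comb to its left. I'll enlarge it in both views.

Run:
```python
from h import *
a=cv2.imread('pics/scene0.png')[190:290,205:300]; b=cv2.imread('pics/side0.png')[175:265,265:375]
a=cv2.resize(a,(390,410),interpolation=cv2.INTER_CUBIC);b=cv2.resize(b,(401,410*0+328),interpolation=cv2.INTER_CUBIC)
b=cv2.copyMakeBorder(b,0,82,0,0,cv2.BORDER_CONSTANT)
cv2.imwrite('pics/c1.png',np.hstack([a,b]))
```

```text
(no output)
```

View pics/c1.png

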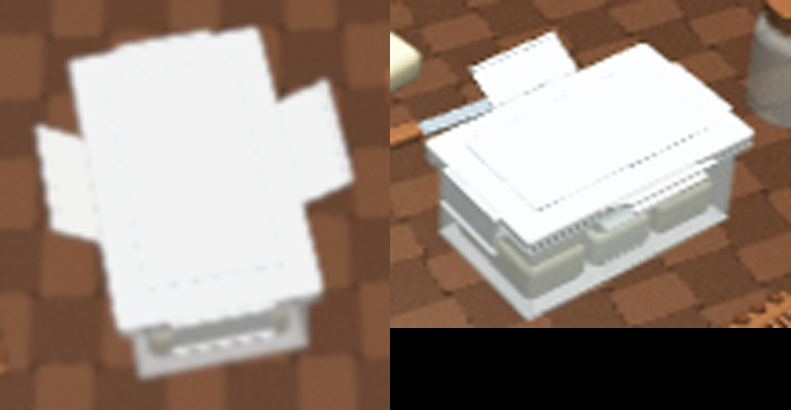

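```bash
cat >> h.py <<'E'
def sc(u,v): return (205+(u+.5)/(390/95)-.5,190+(v+.5)/4.1-.5)
def sd(u,v): return (265+(u-390+.5)/(401/110)-.5,175+(v+.5)/(328/90)-.5)
E
python3 - <<'E'
from h import *
ps=env.camera_params('scene');pd=env.camera_params('side')
C=np.array([onz(ps,*sc(*q),.088) for q in [(70,60),(260,28),(322,295),(120,332)]])
D=np.array([onz(pd,*sd(*q),.088) for q in [(427,155),(640,42),(753,135),(527,247)]])
for K in (C,D):
    print(K.round(4).tolist(),K.mean(0).round(4),[np.linalg.norm(K[i]-K[(i+1)%4]).round(4) for i in range(4)])
    for i in range(4): v=K[(i+1)%4]-K[i]; print(np.degrees(np.arctan2(v[1],v[0])).round(1))
def tri(a,b):
    e,d=ray(ps,*a);f,g=ray(pd,*b)
    s,t=np.linalg.lstsq(np.c_[d,-g],f-e,rcond=None)[0]; return ((e+s*d+f+t*g)/2).round(4),np.linalg.norm(e+s*d-f-t*g).round(4)
print('B',tri(sc(328,80),sd(470,70)),tri(sc(354,183),sd(555,32)))
for z in(.04,.06,.08,.088,.1): print(z,[onz(ps,*sc(*q),z)[:2].round(4) for q in [(38,125),(55,232),(328,80),(354,183)]])
p=onz(ps,*(152,258),.0); print('comb',[onz(ps,*q,.012)[:2].round(3) for q in [(181,234),(202,232),(186,283),(206,280)]],'file',[onz(ps,*q,.01)[:2].round(3) for q in [(303,208),(311,262)]],
 'cup',onz(ps,151,233,.096)[:2],'jar',onz(ps,277,307,.1)[:2],'soap',onz(ps,330,216,.03)[:2],'pump',onz(ps,186,300,.13)[:2])
E
```

```text
[[0.459, -0.132, 0.088], [0.4391, -0.0127, 0.088], [0.6304, 0.0187, 0.088], [0.65, -0.0975, 0.088]] [ 0.5446 -0.0559  0.088 ] [np.float64(0.121), np.float64(0.1939), np.float64(0.1178), np.float64(0.1941)]
99.5
9.3
-80.5
-169.8
[[0.4361, -0.0288, 0.088], [0.6257, 0.0193, 0.088], [0.6466, -0.1011, 0.088], [0.4584, -0.135, 0.088]] [ 0.5417 -0.0614  0.088 ] [np.float64(0.1956), np.float64(0.1223), np.float64(0.1912), np.float64(0.1084)]
14.3
-80.2
-169.8
101.9
B (array([0.4921, 0.0267, 0.1027]), np.float64(0.0037)) (array([0.5656, 0.0394, 0.1029]), np.float64(0.0022))
0.04 [array([ 0.4754, -0.157 ]), array([ 0.5549, -0.1433]), array([0.4478, 0.0301]), array([0.5265, 0.0431])]
0.06 [array([ 0.4885, -0.1541]), array([ 0.5665, -0.1407]), array([0.4614, 0.0294]), array([0.5387, 0.0421])]
0.08 [array([ 0.5016, -0.1512]), array([ 0.5781, -0.1381]), array([0.475 , 0.0288]), array([0.5508, 0.0412])]
0.088 [array([ 0.5068, -0.1501]), array([ 0.5827, -0.137 ]), array([0.4805, 0.0285]), array([0.5556, 0.0409])]
0.1 [array([ 0.5146, -0.1484]), array([ 0.5896, -0.1355]), array([0.4886, 0.0281]), array([0.5629, 0.0403])]
comb [array([ 0.498, -0.247]), array([ 0.494, -0.191]), array([ 0.641, -0.223]), array([ 0.635, -0.174])] file [array([0.426, 0.082]), array([0.593, 0.092])] cup [ 0.54377395 -0.30197551] jar [7.49231243e-01 4.16814837e-04] soap [0.46783423 0.15024353] pump [ 0.73875786 -0.19635478]
```

The box sits at about (0.544, -0.057) with yaw 9.6°, and the measured lid is about 194 × 120 mm, which matches the given size. Both tabs are raised above horizontal: +y at about 2.05 rad, -y at about 2.3 rad. I'll move over the +y tab with the fingers shut and tool y along the box's x.

step_arm --steps '[[[0.028, -0.054, 0], [0, 0, -0.175], 1], [[0.028, -0.054, 0], [0, 0, -0.175], 1], [[0.028, -0.054, 0], [0, 0, -0.175], 1], [[0.028, -0.054, 0], [0, 0, -0.175], 1], [[0.028, -0.054, 0], [0, 0, -0.175], 1], [[0.028, -0.054, 0], [0, 0, -0.175], 1], [[0.028, -0.054, 0], [0, 0, 0], 1], [[0.028, -0.054, 0], [0, 0, 0], 1]]'

```text
time_s: 1.15
ee_pos: [0.4496, 0.1759, 0.2312]
orientation: [0.457, 0.54, -0.456, 0.54]
force: [0.7, 1.2, -0.2]
gripper_width: -0.0
```

step_arm --steps '[[[0.027, -0.05, -0.03], [0, 0, 0], 1], [[0.027, -0.05, -0.03], [0, 0, 0], 1], [[0.027, -0.05, -0.025], [0, 0, 0], 1], [[0, 0, 0], [0, 0, 0], 1], [[0, 0, 0], [0, 0, 0], 1], [[0, 0, 0], [0, 0, 0], 1], [[0, 0, 0], [0, 0, 0], 1], [[0, 0, 0], [0, 0, 0], 1]]'

```text
time_s: 2.15
ee_pos: [0.5288, 0.0312, 0.1486]
orientation: [0.456, 0.54, -0.456, 0.541]
force: [-0.9, 0.6, 0.3]
gripper_width: 0.0
```

Run:
```python
from h import *
im,p=snap('wrist','w1.png'); s=env.state(); print(s['ee_pos'],p['eye'])
c=np.array([.544,-.057]);ex=np.array([.986,.167]);n=np.array([-.167,.986])
im=cv2.imread('pics/w1.png')
for a,b,z in [(96,60,90),(-96,60,90),(96,-60,90),(-96,-60,90),(0,91,103),(0,62,88)]:
    q=c+ex*a/1e3+n*b/1e3; u=proj(p,[*q,z/1e3]); print(a,b,np.round(u)); cv2.circle(im,tuple(int(x) for x in u),4,(0,0,255),1)
cv2.imwrite('pics/w1.png',im)
```

```text
[0.52874175 0.03105583 0.14839423] [0.51769465 0.10138488 0.29096809]
96 60 [422. 271.]
-96 60 [128. 271.]
96 -60 [402. 416.]
-96 -60 [147. 416.]
0 91 [275. 234.]
0 62 [275. 267.]
```

View pics/w1.png

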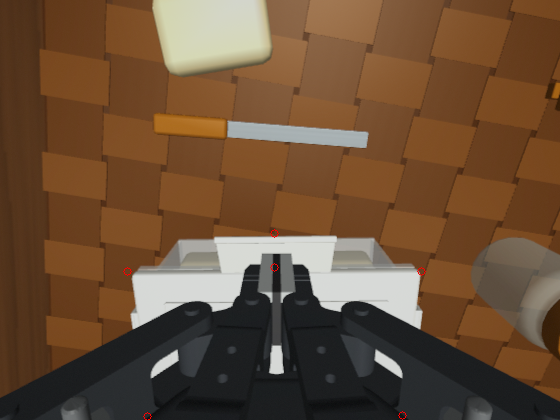

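The lid edge is at rows 268–271, against 271 predicted. The tab edge is at row 238, against 234, and the fingers are centred on the tab. Next I swing it down.

step_arm --steps '[[[0, -0.001, -0.012], [0, 0, 0], 1], [[0, -0.001, -0.012], [0, 0, 0], 1], [[0, -0.001, -0.012], [0, 0, 0], 1], [[0, -0.001, -0.012], [0, 0, 0], 1], [[0, 0, -0.012], [0, 0, 0], 1], [[0, 0, -0.012], [0, 0, 0], 1], [[0, 0, -0.012], [0, 0, 0], 1], [[0, 0, -0.012], [0, 0, 0], 1]]'

```text
time_s: 3.2
ee_pos: [0.5287, 0.0265, 0.0511]
orientation: [0.457, 0.54, -0.457, 0.54]
force: [-0.7, -0.0, 0.4]
gripper_width: 0.0
```

step_arm --steps '[[[0, 0, -0.002], [0, 0, 0], 1], [[0, -0.001, 0], [0, 0, 0], 1], [[0, -0.001, 0], [0, 0, 0], 1], [[0, -0.001, 0], [0, 0, 0], 1], [[0, -0.001, 0], [0, 0, 0], 1], [[0, 0, 0], [0, 0, 0], 1], [[0, 0, 0], [0, 0, 0], 1], [[0, 0, 0], [0, 0, 0], 1]]'

```text
time_s: 4.2
ee_pos: [0.529, 0.0231, 0.05]
orientation: [0.457, 0.54, -0.456, 0.54]
force: [0.8, 4.6, -2.4]
gripper_width: -0.0002
```

Rib contact came where expected, with 4.6 N. I'll press on gently.

step_arm --steps '[[[0, -0.001, 0], [0, 0, 0], 1], [[0, -0.001, 0], [0, 0, 0], 1], [[0, 0, 0], [0, 0, 0], 1], [[0, 0, 0], [0, 0, 0], 1], [[0, 0, 0], [0, 0, 0], 1], [[0, 0, 0], [0, 0, 0], 1], [[0, 0, 0], [0, 0, 0], 1], [[0, 0, 0], [0, 0, 0], 1]]'

```text
time_s: 5.2
ee_pos: [0.5287, 0.0204, 0.05]
orientation: [0.456, 0.54, -0.457, 0.54]
force: [-0.3, 1.8, -3.3]
gripper_width: -0.0001
```

step_arm --steps '[[[0, -0.001, 0], [0, 0, 0], 1], [[0, -0.001, 0], [0, 0, 0], 1], [[0, 0, 0], [0, 0, 0], 1], [[0, 0, 0], [0, 0, 0], 1], [[0, 0, 0], [0, 0, 0], 1], [[0, 0, 0], [0, 0, 0], 1], [[0, 0, 0], [0, 0, 0], 1], [[0, 0, 0], [0, 0, 0], 1]]'

```text
time_s: 6.2
ee_pos: [0.5287, 0.0185, 0.0499]
orientation: [0.457, 0.54, -0.457, 0.54]
force: [0.6, -0.1, 0.0]
gripper_width: -0.0001
```

step_arm --steps '[[[0, -0.001, 0], [0, 0, 0], 1], [[0, 0, 0], [0, 0, 0], 1], [[0, -0.001, 0], [0, 0, 0], 1], [[0, 0, 0], [0, 0, 0], 1], [[0, -0.001, 0], [0, 0, 0], 1], [[0, 0, 0], [0, 0, 0], 1], [[0, 0, 0], [0, 0, 0], 1], [[0, 0, 0], [0, 0, 0], 1]]'

```text
time_s: 7.2
ee_pos: [0.5287, 0.0168, 0.0499]
orientation: [0.457, 0.54, -0.456, 0.539]
force: [-0.1, 7.6, 0.2]
gripper_width: 0.0002
```

The force is now 7.6 N against a hard stop, with the face at n ≈ 64.5 mm, so the +y tab has snapped. I'll retreat and cross to the other side.

step_arm --steps '[[[-0.002, 0.012, 0], [0, 0, 0], 1], [[0, 0, 0.05], [0, 0, 0], 1], [[0, 0, 0.055], [0, 0, 0], 1], [[0.008, -0.043, 0], [0, 0, 0], 1], [[0.008, -0.043, 0], [0, 0, 0], 1], [[0.008, -0.043, 0], [0, 0, 0], 1], [[0.008, -0.044, 0], [0, 0, 0], 1], [[0, 0, 0], [0, 0, 0], 1]]'

```text
time_s: 8.2
ee_pos: [0.5589, -0.1481, 0.155]
orientation: [0.457, 0.539, -0.458, 0.539]
force: [0.2, 0.4, -0.1]
gripper_width: -0.0004
```

Run:
```python
from h import *
im,p=snap('scene','s1.png'); snap('side','d1.png'); s=env.state(); print(s['ee_pos'],s['force'])
a=cv2.imread('pics/s1.png')[190:290,205:300]; b=cv2.imread('pics/d1.png')[165:265,265:375]
cv2.imwrite('pics/c2.png',np.hstack([cv2.resize(a,(390,410),interpolation=3),cv2.resize(b,(410,410),interpolation=3)]))
```

```text
[ 0.55841575 -0.14558224  0.15465772] [ 1.05449706  0.04645364 -0.00225715]
```

View pics/c2.png

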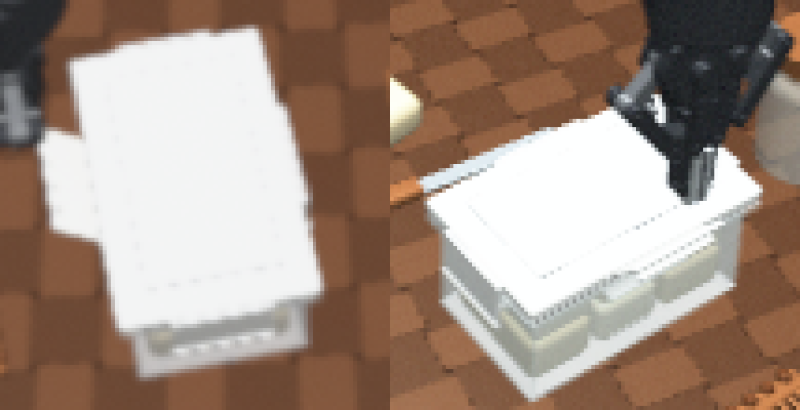

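The scene crop shows the +y tab folded flat and the box in the same place. The -y tab is still out at crop position (40–100, 130–240). The fingers are above it, at n ≈ -90 mm, so I'll shift 5 mm inward and descend.

step_arm --steps '[[[-0.001, 0.005, -0.009], [0, 0, 0], 1], [[0, 0, -0.012], [0, 0, 0], 1], [[0, 0, -0.014], [0, 0, 0], 1], [[0, 0, -0.014], [0, 0, 0], 1], [[0, 0, -0.014], [0, 0, 0], 1], [[0, 0, -0.014], [0, 0, 0], 1], [[0, 0, -0.014], [0, 0, 0], 1], [[0, 0, -0.014], [0, 0, 0], 1]]'

```text
time_s: 9.3
ee_pos: [0.5577, -0.1407, 0.049]
orientation: [0.457, 0.54, -0.457, 0.54]
force: [0.6, -1.3, 1.0]
gripper_width: -0.0004
```

step_arm --steps '[[[0, 0.001, 0], [0, 0, 0], 1], [[0, 0.001, 0], [0, 0, 0], 1], [[0, 0.001, 0], [0, 0, 0], 1], [[0, 0.001, 0], [0, 0, 0], 1], [[0, 0, 0], [0, 0, 0], 1], [[0, 0, 0], [0, 0, 0], 1], [[0, 0, 0], [0, 0, 0], 1], [[0, 0, 0], [0, 0, 0], 1]]'

```text
time_s: 10.3
ee_pos: [0.5578, -0.1364, 0.0501]
orientation: [0.457, 0.54, -0.456, 0.54]
force: [-0.5, -2.2, -1.3]
gripper_width: 0.0002
```

step_arm --steps '[[[0, 0.001, 0], [0, 0, 0], 1], [[0, 0, 0], [0, 0, 0], 1], [[0, 0.001, 0], [0, 0, 0], 1], [[0, 0, 0], [0, 0, 0], 1], [[0, 0.001, 0], [0, 0, 0], 1], [[0, 0, 0], [0, 0, 0], 1], [[0, 0, 0], [0, 0, 0], 1], [[0, 0, 0], [0, 0, 0], 1]]'

```text
time_s: 11.3
ee_pos: [0.5578, -0.1338, 0.05]
orientation: [0.456, 0.54, -0.457, 0.54]
force: [-0.2, -2.0, 0.4]
gripper_width: 0.0003
```

step_arm --steps '[[[0, 0.001, 0], [0, 0, 0], 1], [[0, 0, 0], [0, 0, 0], 1], [[0, 0.001, 0], [0, 0, 0], 1], [[0, 0, 0], [0, 0, 0], 1], [[0, 0, 0], [0, 0, 0], 1], [[0, 0, 0], [0, 0, 0], 1], [[0, 0, 0], [0, 0, 0], 1], [[0, 0, 0], [0, 0, 0], 1]]'

```text
time_s: 12.3
ee_pos: [0.5578, -0.1334, 0.0501]
orientation: [0.456, 0.539, -0.457, 0.541]
force: [-0.8, -8.8, -1.0]
gripper_width: 0.0001
```

step_arm --steps '[[[0, 0.001, 0], [0, 0, 0], 1], [[0, 0, 0], [0, 0, 0], 1], [[0, 0, 0], [0, 0, 0], 1], [[0, 0, 0], [0, 0, 0], 1], [[0, 0, 0], [0, 0, 0], 1], [[0, 0, 0], [0, 0, 0], 1], [[0, 0, 0], [0, 0, 0], 1], [[0, 0, 0], [0, 0, 0], 1]]'

```text
time_s: 13.3
ee_pos: [0.558, -0.1328, 0.0502]
orientation: [0.455, 0.539, -0.457, 0.541]
force: [-0.7, -10.4, -1.3]
gripper_width: -0.0
```

step_arm --steps '[[[0.002, -0.014, 0], [0, 0, 0], 1], [[0, 0, 0.05], [0, 0, 0], 1], [[0, 0, 0.055], [0, 0, 0], 1], [[0, 0.02, 0.055], [0, 0, 0], 1], [[0, 0.06, 0.01], [0, 0, 0], 1], [[0, 0.06, 0], [0, 0, 0], 1], [[0, 0.06, 0], [0, 0, 0], 1], [[0, 0.06, 0], [0, 0, 0], 1]]'

```text
time_s: 14.3
ee_pos: [0.5595, 0.1175, 0.2202]
orientation: [0.457, 0.54, -0.456, 0.54]
force: [0.7, 0.0, -0.2]
gripper_width: 0.0003
```

Run:
```python
from h import *
snap('scene','s2.png'); snap('side','d2.png'); s=env.state(); print(s['ee_pos'],s['time_s'])
a=cv2.imread('pics/s2.png')[190:290,205:300]; b=cv2.imread('pics/d2.png')[175:265,265:375]
cv2.imwrite('pics/c3.png',np.hstack([cv2.resize(a,(390,410),interpolation=3),cv2.copyMakeBorder(cv2.resize(b,(401,328),interpolation=3),0,82,0,0,0)]))
```

```text
[0.55904265 0.12052691 0.21998095] 14.4
```

View pics/c3.png

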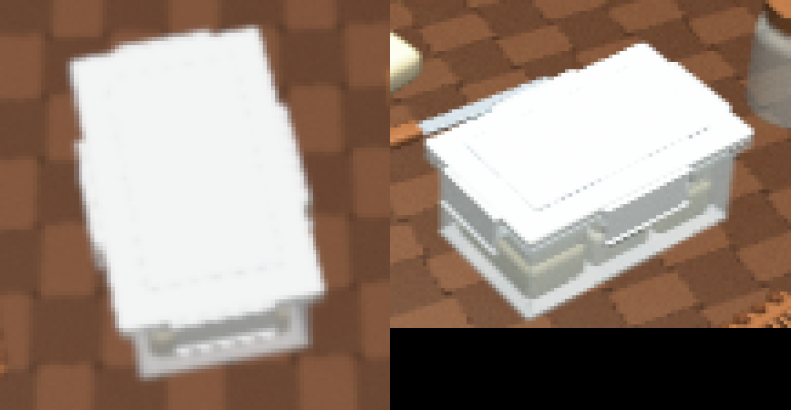

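The -y tab is down: its bead runs from (607,243) to (690,205) in the side crop. I'll check whether its edge is at the locked distance by casting rays.

Run:
```python
from h import *
ps=env.camera_params('scene');pd=env.camera_params('side')
ex=np.array([np.cos(np.radians(9.7)),np.sin(np.radians(9.7))]);n=np.array([-ex[1],ex[0]]);c=np.array([.544,-.057])
f=lambda X:(round(1e3*(X[:2]-c)@ex,1),round(1e3*(X[:2]-c)@n,1))
print('tab bead',[f(onz(pd,*sd(*q),.057)) for q in [(607,243),(690,205)]])
print('lid top edge',[f(onz(pd,*sd(*q),.09)) for q in [(527,240),(753,130)]])
print('tub bottom corners',[f(onz(pd,*sd(*q),.004)) for q in [(533,318),(728,215)]])
print('end tab bead',[f(onz(pd,*sd(*q),.057)) for q in [(442,206),(493,249)]])
print('scene bumps',[f(onz(ps,*sc(*q),.088)) for q in [(78,145),(99,262),(285,105),(310,208)]])
for th in(.05,.23):
  for a in(-36,36):
    q=c+ex*a/1e3-n*(.062+.031*np.sin(th)+.002); print(th,a,'side px',np.round(proj(pd,[*q,.088-.031*np.cos(th)]),1), 'meas',np.round(sd(607,243) if a<0 else sd(690,205),1))
```

```text
tab bead [(np.float64(-32.1), np.float64(-64.1)), (np.float64(37.0), np.float64(-66.6))]
lid top edge [(np.float64(-95.0), np.float64(-58.9)), (np.float64(95.4), np.float64(-58.5))]
tub bottom corners [(np.float64(-81.8), np.float64(-52.3)), (np.float64(92.6), np.float64(-49.0))]
end tab bead [(np.float64(-102.7), np.float64(26.2)), (np.float64(-97.9), np.float64(-26.7))]
scene bumps [(np.float64(-32.9), np.float64(-63.5)), (np.float64(50.0), np.float64(-62.9)), (np.float64(-35.5), np.float64(65.2)), (np.float64(39.5), np.float64(65.2))]
0.05 -36 side px [323.2 242.3] meas [324.2 241.3]
0.05 36 side px [346.4 230.8] meas [346.9 230.9]
0.23 -36 side px [324.7 243.4] meas [324.2 241.3]
0.23 36 side px [347.8 231.8] meas [346.9 230.9]
```

Bead at 65 mm fits locked (about 65) better than unlocked (about 71), and 10.4 N held without any give, which also points to locked. The margin is small though, so I'll take a close wrist view looking down along the -y edge.

step_arm --steps '[[[0.007, -0.03, -0.004], [0, 0, 0.175], 1], [[0.007, -0.03, -0.004], [0, 0, 0.175], 1], [[0.007, -0.03, -0.004], [0, 0, 0.175], 1], [[0.007, -0.03, -0.004], [0, 0, 0.175], 1], [[0.007, -0.03, -0.004], [0, 0, 0.175], 1], [[0.007, -0.03, -0.004], [0, 0, 0.175], 1], [[0.007, -0.03, -0.004], [0, 0, 0.175], 1], [[0.007, -0.026, -0.002], [0, 0, 0.175], 1]]'

```text
time_s: 15.4
ee_pos: [0.6155, -0.1223, 0.1894]
orientation: [0.0, 0.707, 0.001, 0.707]
force: [-0.1, -1.0, -0.1]
gripper_width: -0.0001
```

step_arm --steps '[[[0, 0, 0], [0, 0, 0.17], 1], [[0, 0, 0], [0, 0, 0], 1], [[0, 0, 0], [0, 0, 0], 1], [[0, 0, 0], [0, 0, 0], 1], [[0, 0, 0], [0, 0, 0], 1], [[0, 0, 0], [0, 0, 0], 1], [[0, 0, 0], [0, 0, 0], 1], [[0, 0, 0], [0, 0, 0], 1]]'

```text
time_s: 16.4
ee_pos: [0.6158, -0.1205, 0.19]
orientation: [-0.059, 0.705, 0.059, 0.705]
force: [0.5, -0.2, -0.3]
gripper_width: 0.0003
```

Run:
```python
from h import *
im,p=snap('wrist','w2.png'); print(p, env.state()['ee_pos'])
ex=np.array([np.cos(np.radians(9.7)),np.sin(np.radians(9.7))]);n=np.array([-ex[1],ex[0]]);c=np.array([.544,-.057])
for nm,b,z in [('lid',60,.09),('hinge',62,.088),('locked',66,.057),('unlocked',71,.058)]:
  for a in(-36,0): print(nm,a,np.round(proj(p,[*(c+ex*a/1e3-n*b/1e3),z])))
```

```text
{'fx': 338.2225007797733, 'fy': 338.2225007797733, 'cx': 276.1220685463103, 'cy': 210.29757271029646, 'eye': array([ 0.54635894, -0.13252609,  0.33240074]), 'orientation': array([0.63926653, 0.75577588, 0.1082241 , 0.09180783])} [ 0.61573494 -0.12050274  0.18996362]
lid -36 [298.  71.]
lid 0 [298. 127.]
hinge -36 [295.  72.]
hinge 0 [295. 127.]
locked -36 [288.  76.]
locked 0 [287. 125.]
unlocked -36 [281.  76.]
unlocked 0 [281. 125.]
```

View pics/w2.png

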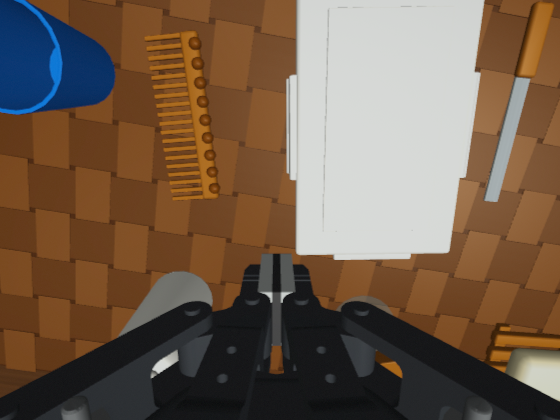

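The lid edge is at column 297 and the tab's outer edge at 287. The prediction was 287–288 for locked and 281 for unlocked, so it's locked. The final pressing faces were 131 mm apart (about 65.5 mm per side), which fits both tabs being locked. The arm is clear, so I'll hand in.

```bash
python3 -c "
from cell import env
print(env.state()['time_s'],env.hand_in())"
```

```text
the job is handed in; nothing more can be done
16.45 None
```

I folded both tabs down with shut fingers, pressed each one in until it snapped, and handed the job in at 16.45 s. No verdict was reported.

- **+y tab:** resistance rose to 4.6 N, fell to zero as it snapped, then met a hard stop at 7.6 N.
- **-y tab:** it held firm at 10.4 N, above the 7 N needed to snap it. I saw no clear snap in the force readings. The last wrist view put its edge at column 287, where a locked tab should be (287–288; unlocked would be 281).
- **Both together:** the two final pressing positions were 131 mm apart, about 65.5 mm per side, which fits both tabs being locked.
- **Box and surroundings:** the later pictures showed the box where it started, and I saw no other item moved. I judged both by eye. The arm was clear of everything at hand-in.
- **Less certain:**
  - The side-view ray check favoured locked for the -y tab, but only by a few millimetres, so I took the wrist view.
  - The lid edges differed from their expected places by 1–3 mm between cameras, about the calibration error.
  - I had no close-up of the +y tab's lower edge after it locked, so that one rests on the force readings, the distance between the two pressing positions and the scene picture.

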